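# Make up two takeaway orders at the pizza pass

## Task

Make up two orders from the stock in the middle of the table. In the long steel tray, stand the big tub in the end bay beside the handle tab, the squeeze bottle in the middle bay and the carton in the other end bay; on the round pan, stand the shaker and the small tub in the two ring pockets, one in each, whichever you like. Set each thing down upright and flat on the floor of its place rather than dropping it, and leave the amber jar where it is.

Things in the scene. Friction and masses are not known exactly. Their poses are not given: they have to be found in the camera images.
- tray: Long steel tray, fixed, 276 (x) x 106 mm, walls 18 mm high, floor 4 mm thick. Two ridges 10 mm above the floor make three bays, each 86 mm (x) by 100 mm (y), centred at x = -90, 0, +90 mm, y = 0. A dark handle tab 60 mm wide sticks out 29 mm from the -x end, at most 18 mm high. Lies left or right of the stock, tab towards the robot, yaw within 0.3 rad. Origin: centre of its underside; z up.
- pan: Round aluminium pan, fixed, 224 mm across, rim 18 mm high, floor 4 mm thick. Its two pockets are dark steel rings on the floor, 70 mm inside and 76 mm outside diameter, 10 mm high above the floor, centred at x = -50 and +50 mm, y = 0. Any yaw; lies across the stock from the tray. Origin: centre of its underside; z up.
- bottle: Cream squeeze bottle with a white pointed nozzle, standing: body 56 mm diameter, straight up to 95 mm, then a shoulder and 40 mm wide collar up to 113 mm and a nozzle to 135 mm; 0.2 to 0.45 kg. Rigid and closed. Origin: centre of its underside; z up.
- tub_big: Big round sauce tub, black with a flat grey lid, 64 mm diameter, 48 mm high, straight sided; 0.14 to 0.28 kg. Origin: centre of its underside; z up.
- tub_small: Small round sauce tub of the same kind, black with a flat grey lid, 48 mm diameter, 38 mm high, straight sided; 0.06 to 0.13 kg. Origin: centre of its underside; z up.
- carton: Small brown cardboard carton, 66 mm (x) by 44 mm (y), 50 mm high, with a pale tape strip along its x on top; 0.08 to 0.17 kg. Any yaw. Origin: centre of its underside; z up.
- shaker: Round steel shaker with a domed top with four holes: 46 mm diameter, straight up to 72 mm, 88 mm high in all; 0.11 to 0.23 kg. Origin: centre of its underside; z up.
- jar: Amber glass jar with a brass lid, 58 mm diameter, 66 mm high, standing among the stock. Not part of either order: leave it. Origin: centre of its underside; z up.

How it is judged:
At the end, for the whole second after the job is handed in: Tray: big tub in the tab-end bay, bottle in the middle, carton in the far bay (within 22 mm in x, 30 mm in y of bay centres). Pan: shaker and small tub each within 14 mm of its own ring centre in x and y. All on the carrier floor (to 4 mm), upright within 0.1 rad, at rest (x of tub_big in the frame of tray between -0.112 and -0.068 m and y of tub_big in the frame of tray between -0.03 and 0.03 m and z of tub_big in the frame of tray between 0 and 0.008 m and angle between each of tub_big, bottle, carton, shaker, tub_small's own z axis and vertical below 0.1 rad and linear speed of each of tub_big, bottle, carton, shaker, tub_small below 0.02 m/s and angular speed of each of tub_big, bottle, carton, shaker, tub_small below 0.2 rad/s and x of bottle in the frame of tray between -0.022 and 0.022 m and y of bottle in the frame of tray between -0.03 and 0.03 m and z of bottle in the frame of tray between 0 and 0.008 m and x of carton in the frame of tray between 0.068 and 0.112 m and y of carton in the frame of tray between -0.03 and 0.03 m and z of carton in the frame of tray between 0 and 0.008 m and (x of shaker in the frame of pan between -0.064 and -0.036 m or x of shaker in the frame of pan between 0.036 and 0.064 m) and y of shaker in the frame of pan between -0.014 and 0.014 m and z of shaker in the frame of pan between 0 and 0.008 m and (x of tub_small in the frame of pan between -0.064 and -0.036 m or x of tub_small in the frame of pan between 0.036 and 0.064 m) and y of tub_small in the frame of pan between -0.014 and 0.014 m and z of tub_small in the frame of pan between 0 and 0.008 m); the robot touches nothing.
It fails at once if a thing of the stock is dropped or sent flying (faster than 0.8 m/s with no finger on it) ((linear speed of bottle above 0.8 m/s and not (contact force between the fingers and bottle above 0.01 N)) or (linear speed of tub_big above 0.8 m/s and not (contact force between the fingers and tub_big above 0.01 N)) or (linear speed of carton above 0.8 m/s and not (contact force between the fingers and carton above 0.01 N)) or (linear speed of tub_small above 0.8 m/s and not (contact force between the fingers and tub_small above 0.01 N)) or (linear speed of shaker above 0.8 m/s and not (contact force between the fingers and shaker above 0.01 N))).
It fails at once if the amber jar is moved by more than 30 mm (distance of jar from where it was at the start of the episode above 0.03 m).
It also fails if it takes over 120 s, if anything falls off the work surface, if the arm or the gripper's body presses on something with over 40 N, if the wrist force passes 120 N, or if a joint passes its speed limit or range.

## Robot

A 6-joint arm with a two-finger parallel gripper is mounted at the origin on the work surface. World frame = base frame: x ahead of the robot, y to its left, z up, the work surface at z = 0. Lengths are in m, angles in rad, forces in N, time in s.
With the tool pointing down it reaches from about 0.35 to 0.975 m from the base axis. Payload 4.9 kg.
Tool frame: the origin (TCP) lies on the centre line of the jaws, within the pads' length; the fingertips stand manip.tip_reach ahead of it and the grasp point (between the pads) is the TCP (manip.tip_reach is the distance from the TCP to the fingertips, in m); z points along the fingers, y is the line along which they close (so a half turn about z gives the same grasp; the last joint's range is limited). The gripper opens to 85 mm and grips with 20 to 120 N. Pads are 22 mm wide; open, the fingers measure 114 mm over their backs; the gripper's body (76 mm by 85 mm) begins 54 mm behind the grasp point. The pads swing forward as they close: fully open they stand 13 mm farther back than shut.
Start: joints at [1.164, 0.053, 1.613, -0, 1.476, -0.119], TCP at [0.177, 0.599, 0.25] pointing down, gripper open.
Joint ranges: [-3.01, 3.01], [-1.01, 2.22], [0.06, 2.58], [-1.02, 4.17], [0.09, 2.62], [-3.14, 3.14]. Speed limits (rad/s): [2.57, 2.57, 3.14, 3.14, 3.14, 3.14].

## Interface

Orientations are given as a unit quaternion [w, x, y, z].
In Python, from plant import manip gives the robot as it stands. The module is installed in compiled form; this text tells all that it offers.
- The arm moves only by the tool move_arm, never from a script. Its argument "rows" is a list of rows, each a list of 7 numbers: the shift along the tool's x, y, z in cm, then the turn, a rotation vector about the tool's x, y, z in degrees, then the opening, from -1 (shut) to 1 (fully open). In form: [[tx, ty, tz, ax, ay, az, jaw], ...]. A call has 1 to 20 rows; each row shifts and turns the commanded pose from where the row before left it, along the tool's axes as they then stand; what a row does not reach is not made up. A row lasts 1/12 s, in which the tool goes at most 41.7 mm and 7.16 degrees, less where a joint would pass 70% of its speed; a pose out of reach is approached as far as the arm can. A call is refused whole if a number of a shift passes 4.17 or a number of a turn 7.16, either way. A call with a gripper value outside its range is refused whole. The fingers move at their own pace and stop on an object; the grip force is fixed at half the most. Time passes only in rows, so rows that do not move let the fingers close. It gives the time, the measured TCP pose, the force, the opening and the grip force at its end, in the units of the state.
- manip.state(): the state, without advancing time (a new reading comes with each control period).
- manip.grab_frame(name): name is "side" or "top"; returns a dict with "img" (384x512x3 uint8, blue, green, red), "mtx" (3x3 intrinsics, pixels), "R" (3x3) and "t" (3): a world point X has camera coordinates R X + t. Camera axes: x right, y down, z forward; pixel columns grow to the right and rows downward; lengths in m; the calibration is good to about 2 mm. A picture is of the moment at which its call begins. There is no depth.
- manip.job_done(): hands the job in; it is judged then, once.
The state is a dict: "time": time; "joint_pos": joint angles; "joint_vel": joint speeds; "joint_efforts": joint torques, N m; "tool_pos": TCP position; "tool_rot": TCP orientation; "contact_force": force on the tool from outside, world axes, zero at the start; "ft_torque": the same for the moment, N m; "gripper_width": opening from 0.0 (shut) to 1.0 (fully open); "grasp_force": force on a finger pad.
Only numpy, scipy, OpenCV 4.12 (cv2) and the standard library are available. Lean on these libraries where they do the work, as an engineer would, in place of code of your own. Each camera call takes 0.05 s, during which the arm holds its last target. There are 200 camera calls.

## Working session

There is one attempt and no reset: what is moved stays moved. The work goes in short steps, Python scripts to look and compute and a tool call to move; the robot and the scene stay as the last step left them, time stands still between calls to the robot, and variables do not carry over. Pictures are saved under pics/ and viewed, at most 14 in all, crops included, and the job is handed in when it is done.

Besides the shell and the picture viewer there is one more tool, called after "Call:" as name([rows], argument=value, ...), one row to a line, values as JSON. move_arm: Moves the arm, as the interface text tells. Its arguments: {"type":"object","properties":{"rows":{"type":"array","items":{"type":"array","items":{"type":"number"}}}},"required":["rows"]}

```bash
mkdir -p pics; python3 - <<'E'
from plant import manip
import cv2,numpy as np,pickle
s=manip.state();print(s, manip.tip_reach)
for n in("side","top"):
    f=manip.grab_frame(n);cv2.imwrite(f"pics/{n}0.png",f["img"]);pickle.dump(f,open(f"{n}0.pkl","wb"))
    print(n,f["mtx"].tolist(),np.round(f["R"],3).tolist(),f["t"], "cam",-f["R"].T@f["t"])
E
```

```text
{'time': 0.0, 'joint_pos': array([ 1.16397182e+00,  5.33643244e-02,  1.61430413e+00, -8.53466796e-06,
        1.47600437e+00, -1.19024526e-01]), 'joint_vel': array([ 0.00069368,  0.00048823, -0.00280881, -0.00019755, -0.00137695,
       -0.00099325]), 'joint_efforts': array([-1.98305373e-03, -3.93725324e+01, -3.70153105e+01, -4.45056767e-04,
        7.42614007e-03, -2.33195931e-05]), 'tool_pos': array([0.17718354, 0.59874387, 0.24905231]), 'tool_rot': array([-2.66221804e-04,  1.43403393e-01,  9.89663774e-01, -1.00544394e-03]), 'contact_force': array([ 0.19471539, -0.30304017,  0.36359508]), 'ft_torque': array([ 0.03209743, -0.01709503,  0.00867716]), 'grasp_force': 0.0, 'gripper_width': 0.995846342541108} 0.019
side [[437.9061411474198, 0.0, 256.2019539357894], [0.0, 437.9061411474198, 185.77106803146827], [0.0, 0.0, 1.0]] [[0.704, -0.71, -0.023], [-0.398, -0.368, -0.841], [0.588, 0.601, -0.541]] [-0.3720555   0.27006289  0.77019275] cam [-0.08364036 -0.62758187  0.63537502]
top [[417.25519226117547, 0.0, 263.8772966855378], [0.0, 417.25519226117547, 192.30721860193762], [0.0, 0.0, 1.0]] [[-0.002, -0.999, 0.034], [-0.982, -0.005, -0.187], [0.187, -0.033, -0.982]] [-0.01718411  0.53669847  0.88730122] cam [0.36155608 0.01492947 0.97195592]
```

View pics/top0.png

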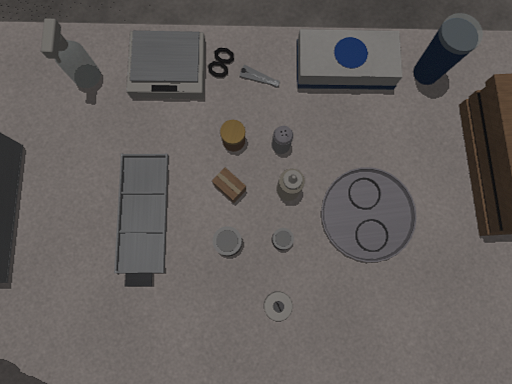

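View pics/side0.png

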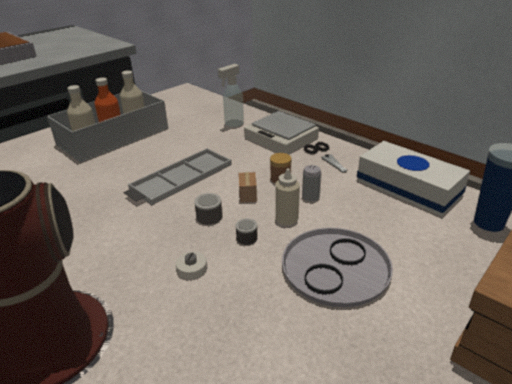

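Top: tray at (120–168, 154–275), with its tab at (140,280). Pan is at (368,214), with rings at (364,194) and (372,236). Big tub (228,241), small tub (283,240), carton (229,184), bottle (291,181), shaker (283,138), jar (233,133). Next I enlarge both views.

```bash
python3 - <<'E'
import cv2,pickle
for n,(x0,y0,w,h,k) in {"top":(110,110,310,200,2.5),"side":(120,140,280,180,2.8)}.items():
    im=pickle.load(open(f"{n}0.pkl","rb"))["img"][y0:y0+h,x0:x0+w]
    im=cv2.resize(cv2.convertScaleAbs(im,alpha=1.5),None,fx=k,fy=k,interpolation=cv2.INTER_CUBIC)
    for g in range(0,w,20): cv2.putText(im,str(x0+g),(int(g*k),8),0,.3,(0,0,255));cv2.line(im,(int(g*k),10),(int(g*k),16),(0,0,255))
    for g in range(0,h,20): cv2.putText(im,str(y0+g),(0,int(g*k)+4),0,.3,(0,0,255));cv2.line(im,(22,int(g*k)),(28,int(g*k)),(0,0,255))
    cv2.imwrite(f"pics/{n}1.png",im)
E
```

```text
(no output)
```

View pics/top1.png

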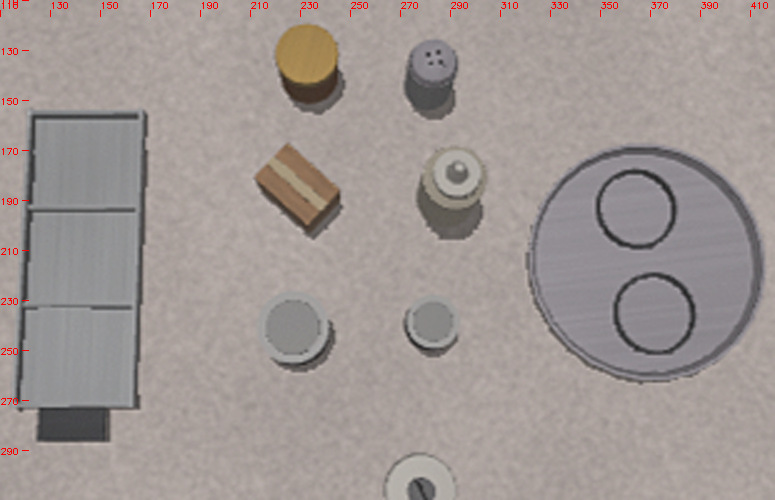

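View pics/side1.png

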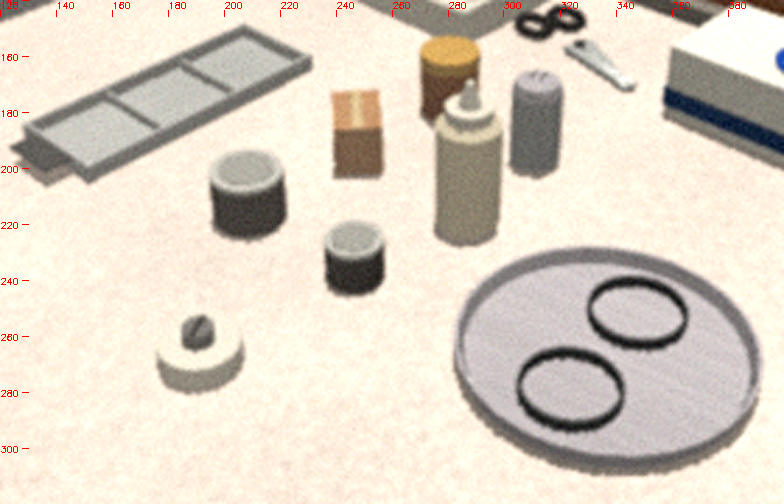

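Both crops show all five stock items clear of each other. A loose white disc sits at top-pixel (280,305), outside the work. I triangulate from the crop coordinates.

```bash
cat >h.py <<'E'
import cv2,numpy as np,pickle
F={n:pickle.load(open(f"{n}0.pkl","rb")) for n in("side","top")}
P={n:f["mtx"]@np.c_[f["R"],f["t"]] for n,f in F.items()}
def top(c): return np.array(c,float)/2.5+[110,110]-0.2
def side(c): return np.array(c,float)/2.8+[120,140]-0.2
def tri(t,s):
    X=cv2.triangulatePoints(P["top"],P["side"],t.reshape(2,1),s.reshape(2,1))[:,0];X=X[:3]/X[3]
    def e(n,p): q=P[n]@np.r_[X,1]; return np.linalg.norm(q[:2]/q[2]-p)
    return X,(e("top",t),e("side",s))
def plane(n,p,z):
    f=F[n];d=f["R"].T@np.linalg.inv(f["mtx"])@np.r_[p,1];c=-f["R"].T@f["t"];return c+d*(z-c[2])/d[2]
E
python3 - <<'E'
from h import *
np.set_printoptions(precision=4,suppress=True)
D=dict(tub_big=((293,327),(248,172),.048),tub_small=((432,323),(355,240),.038),jar=((307,54),(450,50),.066),shaker=((435,58),(538,78),.087),
bottle=((459,168),(470,84),.135),carton=((298.5,183.5),(356.5,109),.05),ringA=((636,209),(637,313),.014),ringB=((654,313),(570,389),.014),
t1=((31,113),(245,27),.018),t2=((145,112),(311,62),.018),t3=((138,408),(90,180),.018),t4=((20,408),(26,127),.018),
c1=((287,145),(333,93),.05),c2=((256,180),(333,128),.05),c3=((309,227),(383,124),.05),c4=((340,191),(378,90),.05))
for k,(a,b,z) in D.items():
    X,e=tri(top(a),side(b)); print(k,X,"err",np.round(e,1),"top@z",plane("top",top(a),z)[:2],"side@z",plane("side",side(b),z)[:2])
E
```

```text
tub_big [0.4306 0.0638 0.0457] err [1.  0.8] top@z [0.4287 0.065 ] side@z [0.4302 0.0601]
tub_small [ 0.4353 -0.0602  0.0363] err [1.2 1.1] top@z [ 0.4331 -0.0585] side@z [ 0.4359 -0.063 ]
jar [0.6751 0.0541 0.0667] err [0.6 0.5] top@z [0.6741 0.055 ] side@z [0.6773 0.0544]
shaker [ 0.6651 -0.06    0.0857] err [0.2 0.2] top@z [ 0.6643 -0.0596] side@z [ 0.6639 -0.0615]
bottle [ 0.5546 -0.0755  0.1339] err [0.7 0.6] top@z [ 0.5532 -0.0744] side@z [ 0.5546 -0.0772]
carton [0.5579 0.0612 0.0515] err [0.4 0.4] top@z [0.5574 0.0618] side@z [0.5604 0.0625]
ringA [ 0.5441 -0.2563  0.009 ] err [0.5 0.5] top@z [ 0.5423 -0.2541] side@z [ 0.5402 -0.2597]
ringB [ 0.4456 -0.2685  0.0089] err [0.4 0.4] top@z [ 0.4444 -0.2663] side@z [ 0.442  -0.2718]
t1 [0.633  0.3143 0.0145] err [0.9 0.6] top@z [0.6303 0.3143] side@z [0.6307 0.3081]
t2 [0.6348 0.2093 0.0109] err [0.4 0.3] top@z [0.6321 0.2084] side@z [0.6274 0.1995]
t3 [0.3602 0.2048 0.0063] err [0.8 0.6] top@z [0.3588 0.2033] side@z [0.3531 0.1883]
t4 [0.36   0.3066 0.0187] err [0.5 0.4] top@z [0.359  0.3074] side@z [0.3612 0.307 ]
c1 [0.5752 0.0836 0.0567] err [8.7 6.9] top@z [0.593  0.0727] side@z [0.5652 0.0987]
c2 [0.569  0.1045 0.0073] err [0.3 0.3] top@z [0.5604 0.1001] side@z [0.524 0.055]
c3 [0.5366 0.0362 0.0525] err [11.1  9. ] top@z [0.5177 0.0519] side@z [0.5587 0.0271]
c4 [0.5446 0.0219 0.0928] err [1.5 1.2] top@z [0.5507 0.0244] side@z [0.5972 0.0718]
```

The measurements hold: ring spacing is 99.5 mm, the tray measures 272×105 mm, and heights are within 2–3 mm of the text. Targets:
- **Tray:** centre (.496, .2585), yaw about 0.02.
- **Carton:** long axis at about 49°.

I start with the big tub. With the jaw line turned to world y, tool x is −X, tool y is +Y and tool z is down.

Call:
move_arm([
  [0,0,0,0,0,-5.5,1],
  [0,0,0,0,0,-5.5,1],
  [0,0,0,0,0,-5.5,1],
  [-1.58,-3.34,0,0,0,0,1],
  [-1.58,-3.34,0,0,0,0,1],
  [-1.58,-3.34,0,0,0,0,1],
  [-1.58,-3.34,0,0,0,0,1],
  [-1.58,-3.34,0,0,0,0,1],
  [-1.58,-3.34,0,0,0,0,1],
  [-1.58,-3.34,0,0,0,0,1],
  [-1.58,-3.34,0,0,0,0,1],
  [-1.58,-3.34,0,0,0,0,1],
  [-1.58,-3.34,0,0,0,0,1],
  [-1.58,-3.34,0,0,0,0,1],
  [-1.58,-3.34,0,0,0,0,1],
  [-1.58,-3.34,0,0,0,0,1],
  [-1.58,-3.34,0,0,0,0,1],
  [-1.58,-3.34,0,0,0,0,1],
  [-1.58,-3.34,0,0,0,0,1],
  [0,0,0,0,0,0,1],
])

```text
time: 1.77
tool_pos: [0.4317, 0.0602, 0.25]
tool_rot: [0.0, 0.004, 1.0, -0.001]
contact_force: [0.1, -0.1, 0.1]
gripper_width: 1.005
grasp_force: 0.0
```

Call:
move_arm([
  [0.1,0.3,3.5,0,0,0,1],
  [0,0,3.5,0,0,0,1],
  [0,0,3.5,0,0,0,1],
  [0,0,3.5,0,0,0,1],
  [0,0,2.5,0,0,0,1],
  [0,0,2,0,0,0,1],
  [0,0,1.6,0,0,0,1],
  [0,0,1.3,0,0,0,1],
  [0,0,0,0,0,0,1],
  [0,0,0,0,0,0,1],
])

```text
time: 2.6
tool_pos: [0.4282, 0.0683, 0.0355]
tool_rot: [-0.001, -0.0, 1.0, 0.0]
contact_force: [-0.1, 0.5, 0.6]
gripper_width: 1.001
grasp_force: 0.0
```

```bash
python3 - <<'E'
from plant import manip
import cv2
s=manip.state();print(s["tool_pos"],s["tool_rot"],s["contact_force"])
a=manip.grab_frame("side")["img"][130:280,120:370];cv2.imwrite("pics/a.png",cv2.resize(cv2.convertScaleAbs(a,alpha=1.5),None,fx=3,fy=3))
E
```

```text
[0.42824648 0.06833567 0.03552931] [-1.26921964e-03 -2.99714901e-04  9.99999147e-01  7.12975607e-05] [-0.14127153  0.54962812  0.59435892]
```

View pics/a.png

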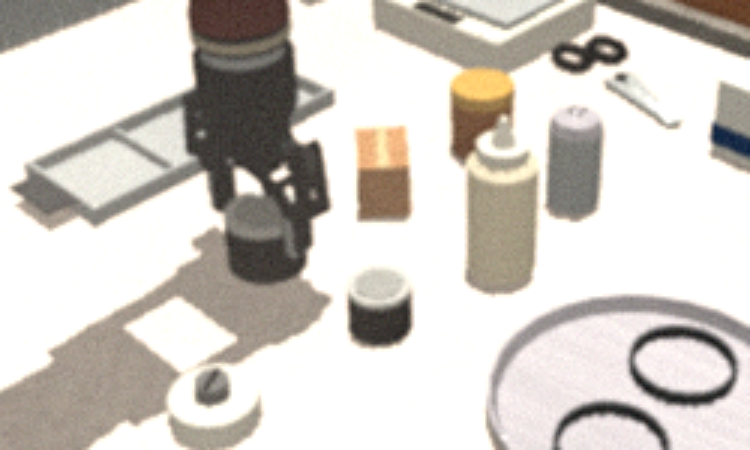

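The jaws straddle the big tub. I trim y by −4 mm, close and lift.

Call:
move_arm([
  [-0.15,-0.4,0,0,0,0,1],
  [0,0,0,0,0,0,0.6],
  [0,0,0,0,0,0,0.2],
  [0,0,0,0,0,0,-0.2],
  [0,0,0,0,0,0,-1],
  [0,0,0,0,0,0,-1],
  [0,0,0,0,0,0,-1],
  [0,0,0,0,0,0,-1],
  [0,0,0,0,0,0,-1],
  [0,0,0,0,0,0,-1],
  [0,0,-0.5,0,0,0,-1],
  [0,0,-1.5,0,0,0,-1],
  [0,0,-2,0,0,0,-1],
  [0,0,-2,0,0,0,-1],
  [0,0,-1,0,0,0,-1],
  [0,0,0,0,0,0,-1],
  [0,0,0,0,0,0,-1],
])

```text
time: 4.07
tool_pos: [0.4308, 0.0639, 0.1063]
tool_rot: [0.0, -0.0, 1.0, -0.0]
contact_force: [0.7, -0.3, -2.0]
gripper_width: 0.731
grasp_force: 66.2
```

Call:
move_arm([
  [0.31,1.5,0,0,0,0,-1],
  [0.31,2.5,0,0,0,0,-1],
  [0.31,2.75,0,0,0,0,-1],
  [0.31,2.75,0,0,0,0,-1],
  [0.31,2.75,0,0,0,0,-1],
  [0.31,2.75,0,0,0,0,-1],
  [0.31,2.5,0,0,0,0,-1],
  [0.31,1.75,0,0,0,0,-1],
  [0,0,1.5,0,0,0,-1],
  [0,0,1.5,0,0,0,-1],
  [0,0,1.5,0,0,0,-1],
  [0,0,1,0,0,0,-1],
  [0,0,0.5,0,0,0,-1],
  [0,0,0.2,0,0,0,-1],
  [0,0,0,0,0,0,-1],
  [0,0,0,0,0,0,-1],
])

```text
time: 5.4
tool_pos: [0.4065, 0.2565, 0.0448]
tool_rot: [0.0, 0.0, 1.0, 0.0]
contact_force: [-0.2, -0.6, -3.0]
gripper_width: 0.728
grasp_force: 66.7
```

Call:
move_arm([
  [0,0,0.2,0,0,0,-1],
  [0,0,0.2,0,0,0,-1],
  [0,0,0.1,0,0,0,-1],
  [0,0,0,0,0,0,-1],
  [0,0,0,0,0,0,-1],
])

```text
time: 5.82
tool_pos: [0.407, 0.2568, 0.0421]
tool_rot: [0.0, -0.0, 1.0, 0.0]
contact_force: [-5.9, -2.3, 11.8]
gripper_width: 0.728
grasp_force: 68.2
```

```bash
python3 - <<'E'
from plant import manip
import cv2,numpy as np
s=manip.state();print(s["tool_pos"],s["contact_force"])
a=manip.grab_frame("side")["img"][130:230,100:250];b=manip.grab_frame("top")["img"][150:300,100:250]
cv2.imwrite("pics/b.png",np.hstack([cv2.resize(cv2.convertScaleAbs(q,alpha=1.7),(400,int(400*q.shape[0]/q.shape[1])),interpolation=2)[:266] if q is a else cv2.resize(cv2.convertScaleAbs(q,alpha=1.7),(400,400),interpolation=2)[134:] for q in(a,b)]))
E
```

```text
[0.40701291 0.25679893 0.04205945] [-5.88875942 -2.33735102 11.79420104]
```

View pics/b.png

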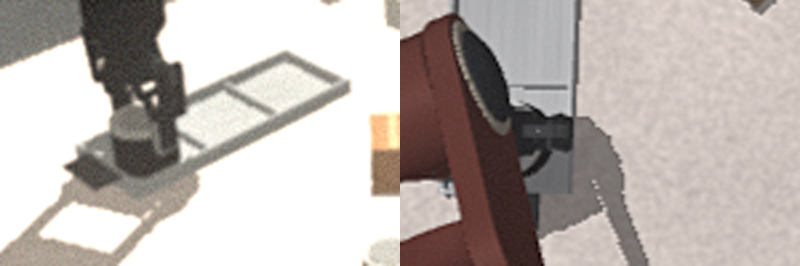

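The tub is inside the end bay and touching down at about 12 N. I release gradually and lift.

Call:
move_arm([
  [0,0,0,0,0,0,0.4],
  [0,0,0,0,0,0,0.5],
  [0,0,0,0,0,0,0.6],
  [0,0,0,0,0,0,0.7],
  [0,0,0,0,0,0,0.8],
  [0,0,0,0,0,0,0.8],
  [0,0,-1,0,0,0,0.8],
  [0,0,-2,0,0,0,0.8],
  [0,0,-3,0,0,0,1],
  [0,0,-3,0,0,0,1],
  [0,0,-3,0,0,0,1],
  [0,0,-2,0,0,0,1],
  [0,0,0,0,0,0,1],
  [0,0,0,0,0,0,1],
])

```text
time: 7.08
tool_pos: [0.4069, 0.2568, 0.1815]
tool_rot: [0.002, -0.0, 1.0, 0.001]
contact_force: [0.1, 0.3, -0.3]
gripper_width: 1.001
grasp_force: 0.0
```

Call:
move_arm([
  [-1.89,-2.44,0,0,0,0,1],
  [-1.89,-2.44,0,0,0,0,1],
  [-1.89,-2.44,0,0,0,0,1],
  [-1.89,-2.44,0,0,0,0,1],
  [-1.89,-2.44,0,0,0,0,1],
  [-1.89,-2.44,0,0,0,0,1],
  [-1.89,-2.44,0,0,0,0,1],
  [-1.89,-2.44,0,0,0,0,1],
  [0,0,0,0,0,-7.0,1],
  [0,0,0,0,0,-7.0,1],
  [0,0,0,0,0,-7.0,1],
  [0,0,0,0,0,-7.0,1],
  [0,0,0,0,0,-7.0,1],
  [0,0,0,0,0,-7.0,1],
  [0,0,0,0,0,-7.0,1],
  [0,0,0,0,0,0,1],
  [0,0,0,0,0,0,1],
  [0,0,0,0,0,0,1],
])

```text
time: 8.58
tool_pos: [0.5566, 0.0613, 0.1781]
tool_rot: [-0.001, -0.414, 0.91, 0.0]
contact_force: [-0.5, -0.4, 0.2]
gripper_width: 0.995
grasp_force: 0.0
```

```bash
python3 - <<'E'
from plant import manip
import cv2,numpy as np
s=manip.state();w,x,y,z=s["tool_rot"];print(s["tool_pos"],"yaw y",np.degrees(2*np.arctan2(y,x))-90)
f=manip.grab_frame("top");cv2.imwrite("pics/c_top.png",f["img"])
a=f["img"][150:300,100:250]
cv2.imwrite("pics/c.png",cv2.resize(cv2.convertScaleAbs(a,alpha=1.7),(500,500),interpolation=2))
E
```

```text
[0.55655596 0.06125759 0.17812784] yaw y 138.86432803521052
```

View pics/c.png

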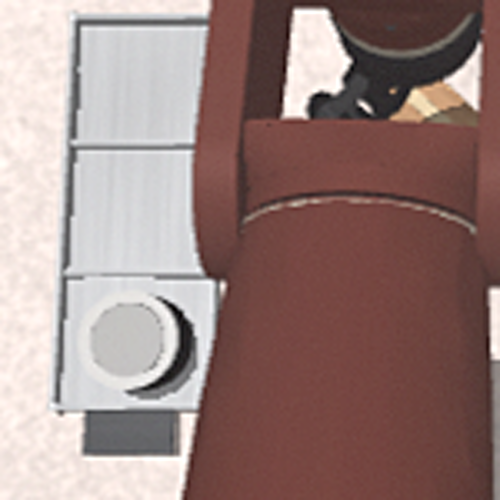

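The tub stands in the tab-end bay, lid centre at about (139,252). Next I grasp the carton.

Call:
move_arm([
  [0,0,3,0,0,0,1],
  [0,0,3,0,0,0,1],
  [0,0,3,0,0,0,1],
  [0,0,2.2,0,0,0,1],
  [0,0,1.5,0,0,0,1],
  [0,0,1,0,0,0,1],
  [0,0,0.4,0,0,0,1],
  [0,0,0,0,0,0,0.6],
  [0,0,0,0,0,0,0.2],
  [0,0,0,0,0,0,0],
  [0,0,0,0,0,0,-0.2],
  [0,0,0,0,0,0,-1],
  [0,0,0,0,0,0,-1],
  [0,0,0,0,0,0,-1],
  [0,0,0,0,0,0,-1],
  [0,0,0,0,0,0,-1],
  [0,0,0,0,0,0,-1],
])

```text
time: 10.05
tool_pos: [0.5587, 0.0612, 0.0402]
tool_rot: [0.002, -0.415, 0.91, -0.001]
contact_force: [0.5, 0.6, 5.9]
gripper_width: 0.504
grasp_force: 63.5
```

Call:
move_arm([
  [0,0,-0.5,0,0,0,-1],
  [0,0,-1.5,0,0,0,-1],
  [0,0,-2,0,0,0,-1],
  [0,0,-2,0,0,0,-1],
  [0,0,-1,0,0,0,-1],
  [0,0,0,0,0,6.9,-1],
  [0,0,0,0,0,6.9,-1],
  [0,0,0,0,0,6.9,-1],
  [0,0,0,0,0,6.9,-1],
  [0,0,0,0,0,6.9,-1],
  [0,0,0,0,0,6.9,-1],
  [0,0,0,0,0,6.9,-1],
  [0,0,0,0,0,0,-1],
  [0,0,0,0,0,0,-1],
  [0,0,0,0,0,0,-1],
])

```text
time: 11.3
tool_pos: [0.5569, 0.0612, 0.1079]
tool_rot: [-0.0, -0.007, 1.0, 0.0]
contact_force: [-0.1, -0.0, -0.6]
gripper_width: 0.499
grasp_force: 62.7
```

Call:
move_arm([
  [-0.36,1.6,0,0,0,0,-1],
  [-0.36,2.6,0,0,0,0,-1],
  [-0.36,2.8,0,0,0,0,-1],
  [-0.36,2.8,0,0,0,0,-1],
  [-0.36,2.8,0,0,0,0,-1],
  [-0.36,2.8,0,0,0,0,-1],
  [-0.36,2.7,0,0,0,0,-1],
  [-0.36,1.8,0,0,0,0,-1],
  [0,0,0,0,0,0,-1],
  [0,0,1.5,0,0,0,-1],
  [0,0,1.5,0,0,0,-1],
  [0,0,1.5,0,0,0,-1],
  [0,0,1,0,0,0,-1],
  [0,0,0.5,0,0,0,-1],
  [0,0,0.2,0,0,0,-1],
  [0,0,0.1,0,0,0,-1],
  [0,0,0.1,0,0,0,-1],
  [0,0,0,0,0,0,-1],
  [0,0,0,0,0,0,-1],
])

```text
time: 12.88
tool_pos: [0.5838, 0.2606, 0.0447]
tool_rot: [0.0, -0.006, 1.0, 0.0]
contact_force: [0.7, 0.2, -0.5]
gripper_width: 0.505
grasp_force: 62.9
```

Call:
move_arm([
  [0,0,0.1,0,0,0,-1],
  [0,0,0.1,0,0,0,-1],
  [0,0,0.1,0,0,0,-1],
  [0,0,0,0,0,0,-1],
  [0,0,0,0,0,0,-1],
])

```text
time: 13.3
tool_pos: [0.584, 0.2608, 0.0442]
tool_rot: [0.0, -0.006, 1.0, -0.0]
contact_force: [-6.8, -2.9, 12.0]
gripper_width: 0.508
grasp_force: 64.4
```

Contact came at .0442, exactly the predicted floor height. Releasing.

Call:
move_arm([
  [0,0,0,0,0,0,-0.1],
  [0,0,0,0,0,0,0.0],
  [0,0,0,0,0,0,0.1],
  [0,0,0,0,0,0,0.2],
  [0,0,0,0,0,0,0.4],
  [0,0,0,0,0,0,0.5],
  [0,0,0,0,0,0,0.5],
  [0,0,-1,0,0,0,0.5],
  [0,0,-2,0,0,0,0.5],
  [0,0,-3,0,0,0,1],
  [0,0,-3,0,0,0,1],
  [0,0,-3,0,0,0,1],
  [0,0,-3,0,0,0,1],
  [0,0,-3,0,0,0,1],
  [0,0,0,0,0,0,1],
  [0,0,0,0,0,0,1],
])

```text
time: 14.63
tool_pos: [0.585, 0.2611, 0.2253]
tool_rot: [0.003, -0.006, 1.0, 0.001]
contact_force: [0.0, -0.7, -0.7]
gripper_width: 0.997
grasp_force: 0.0
```

Call:
move_arm([
  [0.33,-3.36,0,0,0,0,1],
  [0.33,-3.36,0,0,0,0,1],
  [0.33,-3.36,0,0,0,0,1],
  [0.33,-3.36,0,0,0,0,1],
  [0.33,-3.36,0,0,0,0,1],
  [0.33,-3.36,0,0,0,0,1],
  [0.33,-3.36,0,0,0,0,1],
  [0.33,-3.36,0,0,0,0,1],
  [0.33,-3.36,0,0,0,0,1],
  [0.33,-3.36,0,0,0,0,1],
  [0,0,0,0,0,0,1],
  [0,0,0,0,0,0,1],
  [0,0,0,0,0,0,1],
])

```text
time: 15.72
tool_pos: [0.5541, -0.0754, 0.22]
tool_rot: [-0.001, -0.006, 1.0, 0.001]
contact_force: [-0.6, -0.8, -0.2]
gripper_width: 0.999
grasp_force: 0.0
```

```bash
python3 - <<'E'
from plant import manip
import cv2,numpy as np
s=manip.state();print(s["tool_pos"])
a=manip.grab_frame("side")["img"][100:270,100:340];b=manip.grab_frame("top")["img"][120:290,80:320]
cv2.imwrite("pics/d.png",np.vstack([cv2.resize(cv2.convertScaleAbs(q,alpha=1.6),(424,300),interpolation=2) for q in(a,b)]))
E
```

```text
[ 0.55406461 -0.07536038  0.21999338]
```

View pics/d.png

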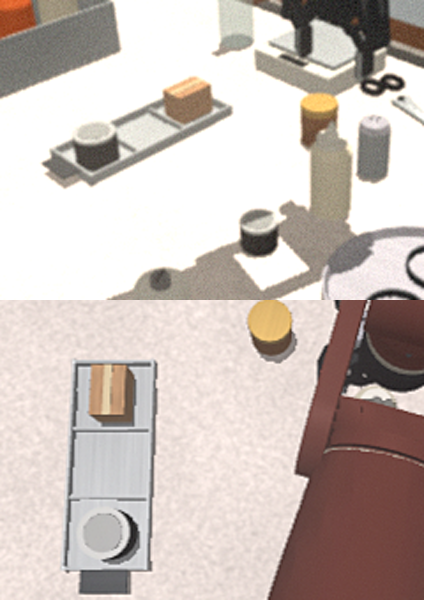

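The tub and carton are both well seated. Now I descend on the bottle, keeping clear of the nozzle.

Call:
move_arm([
  [0,0,2,0,0,0,1],
  [0,0,2.5,0,0,0,1],
  [0,0,2.5,0,0,0,1],
  [0,0,2.5,0,0,0,1],
  [0,0,2,0,0,0,1],
  [0,0,1.2,0,0,0,1],
  [0,0,0.5,0,0,0,1],
  [0,0,0,0,0,0,0.8],
  [0,0,0,0,0,0,0.6],
  [0,0,0,0,0,0,0.4],
  [0,0,0,0,0,0,0.2],
  [0,0,0,0,0,0,-1],
  [0,0,0,0,0,0,-1],
  [0,0,0,0,0,0,-1],
  [0,0,0,0,0,0,-1],
  [0,0,0,0,0,0,-1],
])

```text
time: 17.15
tool_pos: [0.5564, -0.0759, 0.0918]
tool_rot: [0.002, -0.006, 1.0, -0.0]
contact_force: [1.1, 1.8, 6.4]
gripper_width: 0.631
grasp_force: 63.9
```

Call:
move_arm([
  [0,0,-0.5,0,0,0,-1],
  [0,0,-1.5,0,0,0,-1],
  [0,0,-2,0,0,0,-1],
  [0,0,-2,0,0,0,-1],
  [0,0,-1,0,0,0,-1],
  [0.4,1.5,0,0,0,0,-1],
  [0.4,2.2,0,0,0,0,-1],
  [0.4,2.6,0,0,0,0,-1],
  [0.4,2.8,0,0,0,0,-1],
  [0.4,2.8,0,0,0,0,-1],
  [0.4,2.8,0,0,0,0,-1],
  [0.4,2.8,0,0,0,0,-1],
  [0.4,2.8,0,0,0,0,-1],
  [0.4,2.8,0,0,0,0,-1],
  [0.4,2.8,0,0,0,0,-1],
  [0.4,2.6,0,0,0,0,-1],
  [0.4,2.2,0,0,0,0,-1],
  [0.4,1.8,0,0,0,0,-1],
  [0.3,0.9,0,0,0,0,-1],
  [0,0,0,0,0,0,-1],
])

```text
time: 18.82
tool_pos: [0.4939, 0.2589, 0.158]
tool_rot: [-0.001, -0.008, 1.0, -0.0]
contact_force: [-0.6, 0.0, -1.6]
gripper_width: 0.632
grasp_force: 63.8
```

Call:
move_arm([
  [0,0,0,0,0,0,-1],
  [0,0,1.5,0,0,0,-1],
  [0,0,1.5,0,0,0,-1],
  [0,0,1.5,0,0,0,-1],
  [0,0,1,0,0,0,-1],
  [0,0,0,0,0,0,-1],
  [0,0,0,0,0,0,-1],
])

```text
time: 19.4
tool_pos: [0.4953, 0.2566, 0.1037]
tool_rot: [-0.001, -0.006, 1.0, -0.0]
contact_force: [0.0, 0.3, -2.1]
gripper_width: 0.636
grasp_force: 63.8
```

Call:
move_arm([
  [0,0,0.4,0,0,0,-1],
  [0,0,0.2,0,0,0,-1],
  [0,0,0.1,0,0,0,-1],
  [0,0,0.1,0,0,0,-1],
  [0,0,0.1,0,0,0,-1],
  [0,0,0,0,0,0,-1],
  [0,0,0,0,0,0,-1],
])

```text
time: 19.98
tool_pos: [0.4959, 0.2577, 0.0959]
tool_rot: [0.0, -0.006, 1.0, 0.0]
contact_force: [0.2, 0.8, -0.0]
gripper_width: 0.634
grasp_force: 63.9
```

Call:
move_arm([
  [0,0,0.1,0,0,0,-1],
  [0,0,0.1,0,0,0,-1],
  [0,0,0,0,0,0,-1],
  [0,0,0,0,0,0,-1],
])

```text
time: 20.32
tool_pos: [0.4967, 0.2578, 0.0958]
tool_rot: [0.001, -0.006, 1.0, 0.0]
contact_force: [-2.4, -0.7, 9.5]
gripper_width: 0.633
grasp_force: 64.8
```

Touchdown at .0958, as predicted. Releasing.

Call:
move_arm([
  [0,0,0,0,0,0,0.2],
  [0,0,0,0,0,0,0.26],
  [0,0,0,0,0,0,0.32],
  [0,0,0,0,0,0,0.4],
  [0,0,0,0,0,0,0.5],
  [0,0,0,0,0,0,0.7],
  [0,0,0,0,0,0,0.8],
  [0,0,0,0,0,0,0.8],
  [0,0,-1,0,0,0,0.8],
  [0,0,-2,0,0,0,0.8],
  [0,0,-3,0,0,0,1],
  [0,0,-3,0,0,0,1],
  [0,0,-3,0,0,0,1],
  [0,0,0,0,0,0,1],
  [0,0,0,0,0,0,1],
  [0,0,0,0,0,0,1],
])

```text
time: 21.65
tool_pos: [0.4953, 0.2574, 0.2133]
tool_rot: [-0.0, -0.006, 1.0, 0.0]
contact_force: [-0.1, 0.2, -0.8]
gripper_width: 1.0
grasp_force: 0.0
```

Call:
move_arm([
  [0,0,0,0,0,0.7,1],
  [-1.54,-2.89,0,0,0,0,1],
  [-1.54,-2.89,0,0,0,0,1],
  [-1.54,-2.89,0,0,0,0,1],
  [-1.54,-2.89,0,0,0,0,1],
  [-1.54,-2.89,0,0,0,0,1],
  [-1.54,-2.89,0,0,0,0,1],
  [-1.54,-2.89,0,0,0,0,1],
  [-1.54,-2.89,0,0,0,0,1],
  [-1.54,-2.89,0,0,0,0,1],
  [-1.54,-2.89,0,0,0,0,1],
  [-1.54,-2.89,0,0,0,0,1],
  [0,0,0,0,0,0,1],
  [0,0,0,0,0,0,1],
  [0,0,0,0,0,0,1],
])

```text
time: 22.9
tool_pos: [0.6641, -0.0599, 0.2115]
tool_rot: [-0.002, 0.0, 1.0, 0.001]
contact_force: [0.1, 0.4, -0.7]
gripper_width: 0.998
grasp_force: 0.0
```

Call:
move_arm([
  [0,0,2.5,0,0,0,1],
  [0,0,3,0,0,0,1],
  [0,0,3,0,0,0,1],
  [0,0,3,0,0,0,1],
  [0,0,2.2,0,0,0,1],
  [0,0,1.3,0,0,0,1],
  [0,0,0.5,0,0,0,1],
  [0,0,0,0,0,0,0.7],
  [0,0,0,0,0,0,0.4],
  [0,0,0,0,0,0,0.2],
  [0,0,0,0,0,0,0.0],
  [0,0,0,0,0,0,-1],
  [0,0,0,0,0,0,-1],
  [0,0,0,0,0,0,-1],
  [0,0,0,0,0,0,-1],
  [0,0,0,0,0,0,-1],
])

```text
time: 24.23
tool_pos: [0.6667, -0.0604, 0.0611]
tool_rot: [0.002, -0.0, 1.0, -0.0]
contact_force: [-0.2, 2.1, 6.2]
gripper_width: 0.528
grasp_force: 60.9
```

Call:
move_arm([
  [0,0,-0.5,0,0,0,-1],
  [0,0,-1.5,0,0,0,-1],
  [0,0,-2,0,0,0,-1],
  [0,0,-2,0,0,0,-1],
  [0,0,-1,0,0,0,-1],
  [0.8,-1.3,0,0,0,0,-1],
  [1.4,-2.3,0,0,0,0,-1],
  [1.6,-2.5,0,0,0,0,-1],
  [1.6,-2.5,0,0,0,0,-1],
  [1.6,-2.5,0,0,0,0,-1],
  [1.6,-2.5,0,0,0,0,-1],
  [1.6,-2.5,0,0,0,0,-1],
  [1.2,-2.2,0,0,0,0,-1],
  [0.8,-1.3,0,0,0,0,-1],
  [0,0,0,0,0,0,-1],
  [0,0,0,0,0,0,-1],
  [0,0,0,0,0,0,-1],
])

```text
time: 25.65
tool_pos: [0.5426, -0.2561, 0.1277]
tool_rot: [-0.0, 0.0, 1.0, 0.0]
contact_force: [-0.6, -0.5, -0.6]
gripper_width: 0.524
grasp_force: 61.3
```

Call:
move_arm([
  [0,0,1.5,0,0,0,-1],
  [0,0,1.5,0,0,0,-1],
  [0,0,1.5,0,0,0,-1],
  [0,0,0.8,0,0,0,-1],
  [0,0,0.4,0,0,0,-1],
  [0,0,0.2,0,0,0,-1],
  [0,0,0.2,0,0,0,-1],
  [0,0,0.1,0,0,0,-1],
  [0,0,0.1,0,0,0,-1],
  [0,0,0,0,0,0,-1],
  [0,0,0,0,0,0,-1],
])

```text
time: 26.57
tool_pos: [0.5433, -0.2566, 0.0658]
tool_rot: [0.0, -0.0, 1.0, -0.0]
contact_force: [0.2, 0.0, -1.6]
gripper_width: 0.522
grasp_force: 61.4
```

Call:
move_arm([
  [0,0,0.1,0,0,0,-1],
  [0,0,0.1,0,0,0,-1],
  [0,0,0.1,0,0,0,-1],
  [0,0,0,0,0,0,-1],
  [0,0,0,0,0,0,-1],
])

```text
time: 26.98
tool_pos: [0.5439, -0.2567, 0.0651]
tool_rot: [0.0, -0.0, 1.0, -0.0]
contact_force: [-4.4, 3.5, 10.5]
gripper_width: 0.517
grasp_force: 62.6
```

```bash
python3 - <<'E'
from plant import manip
import cv2,numpy as np
a=manip.grab_frame("side")["img"][130:330,140:440]
cv2.imwrite("pics/e.png",cv2.resize(cv2.convertScaleAbs(a,alpha=1.5),None,fx=2.6,fy=2.6,interpolation=2))
E
```

```text
(no output)
```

View pics/e.png

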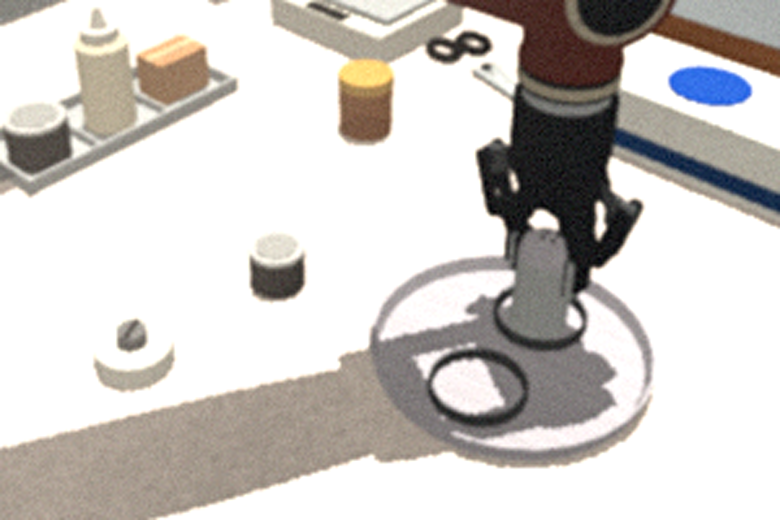

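The shaker is centred in ring A and on the floor. The three tray items look good. Releasing.

Call:
move_arm([
  [0,0,0,0,0,0,-0.05],
  [0,0,0,0,0,0,0.03],
  [0,0,0,0,0,0,0.1],
  [0,0,0,0,0,0,0.2],
  [0,0,0,0,0,0,0.4],
  [0,0,0,0,0,0,0.6],
  [0,0,0,0,0,0,0.6],
  [0,0,-1,0,0,0,0.6],
  [0,0,-2,0,0,0,0.6],
  [0,0,-3,0,0,0,1],
  [0,0,-3,0,0,0,1],
  [0,0,-3,0,0,0,1],
  [0,0,-1,0,0,0,1],
  [0,0,0,0,0,0,1],
  [0,0,0,0,0,0,1],
])

```text
time: 28.28
tool_pos: [0.543, -0.2564, 0.1924]
tool_rot: [0.0, -0.0, 1.0, -0.0]
contact_force: [0.2, 0.5, -0.8]
gripper_width: 1.0
grasp_force: 0.0
```

Call:
move_arm([
  [1.36,2.45,0,0,0,0,1],
  [1.36,2.45,0,0,0,0,1],
  [1.36,2.45,0,0,0,0,1],
  [1.36,2.45,0,0,0,0,1],
  [1.36,2.45,0,0,0,0,1],
  [1.36,2.45,0,0,0,0,1],
  [1.36,2.45,0,0,0,0,1],
  [1.36,2.45,0,0,0,0,1],
  [0,0,0,0,0,0,1],
  [0,0,0,0,0,0,1],
  [0,0,3,0,0,0,1],
  [0,0,3,0,0,0,1],
  [0,0,3,0,0,0,1],
  [0,0,2,0,0,0,1],
  [0,0,0,0,0,0,1],
  [0,0,0,0,0,0,1],
])

```text
time: 29.62
tool_pos: [0.433, -0.0607, 0.0804]
tool_rot: [-0.002, 0.0, 1.0, 0.001]
contact_force: [-0.1, -0.2, 1.0]
gripper_width: 1.003
grasp_force: 0.0
```

Call:
move_arm([
  [-0.1,0,2,0,0,0,1],
  [0,0,1.5,0,0,0,1],
  [0,0,1,0,0,0,1],
  [0,0,0.4,0,0,0,1],
  [0,0,0,0,0,0,0.7],
  [0,0,0,0,0,0,0.4],
  [0,0,0,0,0,0,0.2],
  [0,0,0,0,0,0,0.0],
  [0,0,0,0,0,0,-1],
  [0,0,0,0,0,0,-1],
  [0,0,0,0,0,0,-1],
  [0,0,0,0,0,0,-1],
  [0,0,0,0,0,0,-1],
])

```text
time: 30.7
tool_pos: [0.4366, -0.0608, 0.035]
tool_rot: [0.002, -0.0, 1.0, -0.0]
contact_force: [-0.3, 0.3, 5.9]
gripper_width: 0.539
grasp_force: 62.1
```

Call:
move_arm([
  [0,0,-0.5,0,0,0,-1],
  [0,0,-1.5,0,0,0,-1],
  [0,0,-2,0,0,0,-1],
  [0,0,-2,0,0,0,-1],
  [0,0,-1,0,0,0,-1],
  [-0.1,-1.4,0,0,0,0,-1],
  [-0.1,-2.4,0,0,0,0,-1],
  [-0.1,-2.6,0,0,0,0,-1],
  [-0.1,-2.7,0,0,0,0,-1],
  [-0.1,-2.7,0,0,0,0,-1],
  [-0.1,-2.7,0,0,0,0,-1],
  [-0.1,-2.5,0,0,0,0,-1],
  [-0.1,-2.2,0,0,0,0,-1],
  [-0.1,-1.6,0,0,0,0,-1],
  [0,0,0,0,0,0,-1],
  [0,0,0,0,0,0,-1],
  [0,0,0,0,0,0,-1],
])

```text
time: 32.12
tool_pos: [0.4439, -0.2674, 0.1028]
tool_rot: [-0.0, -0.0, 1.0, 0.001]
contact_force: [-0.3, -0.1, -1.2]
gripper_width: 0.535
grasp_force: 61.8
```

Call:
move_arm([
  [0,-0.1,1.5,0,0,0,-1],
  [0,0,1.5,0,0,0,-1],
  [0,0,1.5,0,0,0,-1],
  [0,0,0.8,0,0,0,-1],
  [0,0,0.4,0,0,0,-1],
  [0,0,0.3,0,0,0,-1],
  [0,0,0.2,0,0,0,-1],
  [0,0,0.1,0,0,0,-1],
  [0,0,0.1,0,0,0,-1],
  [0,0,0.1,0,0,0,-1],
  [0,0,0,0,0,0,-1],
  [0,0,0,0,0,0,-1],
])

```text
time: 33.12
tool_pos: [0.4447, -0.2698, 0.0391]
tool_rot: [0.0, -0.0, 1.0, -0.0]
contact_force: [-1.6, 0.4, 2.9]
gripper_width: 0.542
grasp_force: 62.0
```

Touchdown at .039, as predicted. I release, rise and back off towards the robot.

Call:
move_arm([
  [0,0,0,0,0,0,0.0],
  [0,0,0,0,0,0,0.06],
  [0,0,0,0,0,0,0.12],
  [0,0,0,0,0,0,0.2],
  [0,0,0,0,0,0,0.4],
  [0,0,0,0,0,0,0.5],
  [0,0,0,0,0,0,0.5],
  [0,0,-1,0,0,0,0.5],
  [0,0,-2,0,0,0,0.5],
  [0,0,-3,0,0,0,1],
  [0,0,-3,0,0,0,1],
  [0,0,-3,0,0,0,1],
  [0,0,-3,0,0,0,1],
  [0,0,-3,0,0,0,1],
  [0,0,-2,0,0,0,1],
  [0,0,0,0,0,0,1],
])

```text
time: 34.45
tool_pos: [0.4464, -0.2711, 0.2454]
tool_rot: [0.004, -0.0, 1.0, -0.004]
contact_force: [0.3, -0.3, 1.1]
gripper_width: 0.998
grasp_force: 0.0
```

Call:
move_arm([
  [0,-3,0,0,0,0,1],
  [0,-3.5,0,0,0,0,1],
  [0,-3.5,0,0,0,0,1],
  [0,-3.5,0,0,0,0,1],
  [0,-3.5,0,0,0,0,1],
  [0,-3.5,0,0,0,0,1],
  [0,-3.5,0,0,0,0,1],
  [0,-3.5,0,0,0,0,1],
  [0,0,0,0,0,0,1],
  [0,0,0,0,0,0,1],
])

```text
time: 35.28
tool_pos: [0.4434, -0.5454, 0.2363]
tool_rot: [-0.001, 0.001, 1.0, 0.001]
contact_force: [-0.5, 0.8, -0.1]
gripper_width: 1.0
grasp_force: 0.0
```

```bash
python3 - <<'E'
from plant import manip
import cv2,numpy as np
print(manip.state()["tool_pos"])
for n,(x0,y0,w,h) in {"top":(110,110,310,200),"side":(120,140,280,180)}.items():
    k=2.5 if n=="top" else 2.8
    a=manip.grab_frame(n)["img"][y0:y0+h,x0:x0+w]
    cv2.imwrite(f"pics/f_{n}.png",cv2.resize(cv2.convertScaleAbs(a,alpha=1.5),None,fx=k,fy=k,interpolation=2))
E
```

```text
[ 0.44336052 -0.54538387  0.23627648]
```

View pics/f_top.png

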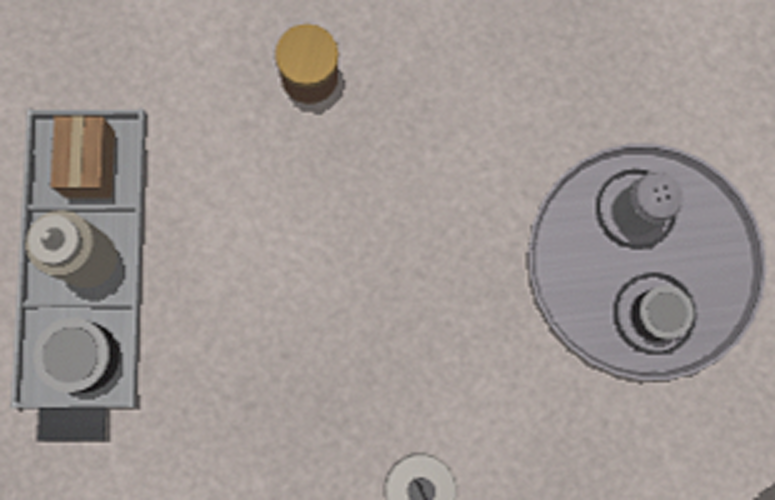

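View pics/f_side.png

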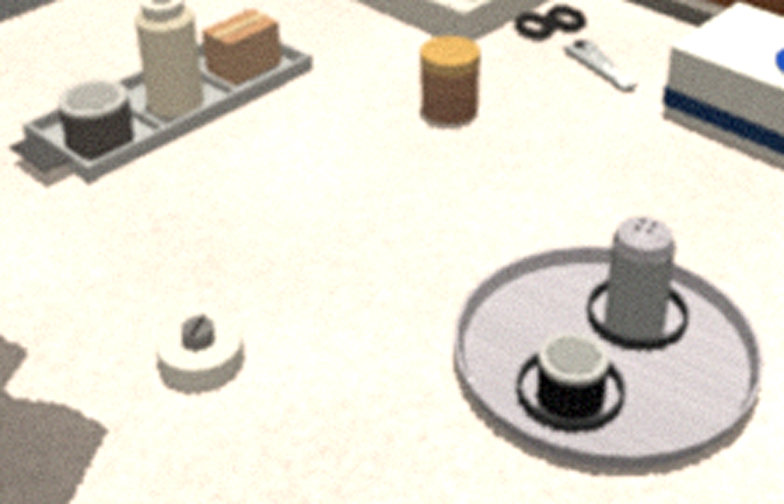

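All five items stand upright inside their places and the jar is unmoved. A quick numeric check, then I hand in.

```bash
python3 - <<'E'
from h import *
D=dict(shaker=((660,193),(642,226),(.543,-.2565)),tub_small=((667,312),(573,358),(.4445,-.2685)),tub_big=((75,356),(96,100),(.406,.2565)),carton=((79,152),(242,33),(.586,.2605)))
H=dict(shaker=.091,tub_small=.042,tub_big=.052,carton=.054)
for k,(a,b,g) in D.items(): print(k,"offset mm",np.round(1e3*(plane("top",top(a),H[k])[:2]-g)),np.round(1e3*(tri(top(a),side(b))[0]-[*g,H[k]])))
print("bottle",np.round(1e3*(plane("top",top((52,239)),.139)[:2]-[.496,.2585])))
from plant import manip
print(manip.job_done())
E
```

```text
shaker offset mm [-1.  2.] [-1.  2.  1.]
tub_small offset mm [-2. -1.] [-1. -2. -1.]
tub_big offset mm [-3. -4.] [-1. -5. -1.]
carton offset mm [-2. -2.] [ 2. -1. -9.]
bottle [-4. -5.]
the job is handed in; nothing more can be done
None
```

I handed the job in at about 35 s with both orders made up: all five items stood upright in their places, within about 5 mm of centre by the final camera check, and the jar was not moved; the hand-in call returned no verdict.

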